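# Mark the full vial racks on the sample board

### The job

On the sample board, each vial rack has a hinged flip tag in front of it. Push tags over gently with a fingertip so that the tag of every completely full rack leans back towards its rack, disc face up, and the tag of every rack with an empty pocket leans towards the robot, bar face up; tags that are already right stay so. Do not pinch or force the tags or their stands, and leave the racks, beaker, loose vial and jar where they stand.

Things in the scene. Friction and masses are not known exactly. Their poses are not given: they have to be found in the camera images.
- board: grey fixed board on the bench, 300 mm (its x) by 400 mm (its y), 8 mm thick; origin at the centre of its underside, x axis from the tags towards the racks (roughly away from the robot), z up. It has four lanes side by side, 95 mm apart along y; each lane has one tag stand in front (160 mm nearer the robot along x) and one rack behind it. Yaw differs from run to run.
- stand_a: fixed aluminium stand of tag_a, 66 mm wide (y), 36 mm deep (x), 30 mm high, on the board; origin at the centre of its underside, axes parallel to the board's: its lane's rack lies along +x, centre about 160 mm away. The tag's pivot runs along y, 24 mm above this origin; at a stop the tag's free edge is 32 mm in x from the pivot and 53 mm above it. Its lane changes.
- tag_a (a joint): swing of the white tag plate (50 mm wide, 4 mm thick, 62 mm from pivot to free edge, 30 g) on its stand. 0 upright; +0.55 (stop) leaning to the rack, black disc face up = full; -0.55 (stop) leaning to the robot, black bar face up = not full. Swings freely: pushed past upright by a light push near its free edge it falls to that side's stop and rests there.
- stand_b: fixed aluminium stand of tag_b, 66 mm wide (y), 36 mm deep (x), 30 mm high, on the board; origin at the centre of its underside, axes parallel to the board's: its lane's rack lies along +x, centre about 160 mm away. The tag's pivot runs along y, 24 mm above this origin; at a stop the tag's free edge is 32 mm in x from the pivot and 53 mm above it. Its lane changes.
- tag_b (a joint): swing of the white tag plate (50 mm wide, 4 mm thick, 62 mm from pivot to free edge, 30 g) on its stand. 0 upright; +0.55 (stop) leaning to the rack, black disc face up = full; -0.55 (stop) leaning to the robot, black bar face up = not full. Swings freely: pushed past upright by a light push near its free edge it falls to that side's stop and rests there.
- stand_c: fixed aluminium stand of tag_c, 66 mm wide (y), 36 mm deep (x), 30 mm high, on the board; origin at the centre of its underside, axes parallel to the board's: its lane's rack lies along +x, centre about 160 mm away. The tag's pivot runs along y, 24 mm above this origin; at a stop the tag's free edge is 32 mm in x from the pivot and 53 mm above it. Its lane changes.
- tag_c (a joint): swing of the white tag plate (50 mm wide, 4 mm thick, 62 mm from pivot to free edge, 30 g) on its stand. 0 upright; +0.55 (stop) leaning to the rack, black disc face up = full; -0.55 (stop) leaning to the robot, black bar face up = not full. Swings freely: pushed past upright by a light push near its free edge it falls to that side's stop and rests there.
- stand_d: fixed aluminium stand of tag_d, 66 mm wide (y), 36 mm deep (x), 30 mm high, on the board; origin at the centre of its underside, axes parallel to the board's: its lane's rack lies along +x, centre about 160 mm away. The tag's pivot runs along y, 24 mm above this origin; at a stop the tag's free edge is 32 mm in x from the pivot and 53 mm above it. Its lane changes.
- tag_d (a joint): swing of the white tag plate (50 mm wide, 4 mm thick, 62 mm from pivot to free edge, 30 g) on its stand. 0 upright; +0.55 (stop) leaning to the rack, black disc face up = full; -0.55 (stop) leaning to the robot, black bar face up = not full. Swings freely: pushed past upright by a light push near its free edge it falls to that side's stop and rests there.
- rack_a: loose white rack, 72 by 72 mm, 36 mm high, with 2 x 2 pockets for red-capped vials whose tops stand 68 mm above its underside; full: all four pockets hold a vial. 0.45 kg. Origin at the centre of its underside. Its lane changes; its near side is about 124 mm beyond the pivot of the tag in the same lane.
- rack_b: loose white rack, 72 by 72 mm, 36 mm high, with 2 x 2 pockets for red-capped vials whose tops stand 68 mm above its underside; full: all four pockets hold a vial. 0.45 kg. Origin at the centre of its underside. Its lane changes; its near side is about 124 mm beyond the pivot of the tag in the same lane.
- rack_c: loose white rack, 72 by 72 mm, 36 mm high, with 2 x 2 pockets for red-capped vials whose tops stand 68 mm above its underside; not full: three vials, one empty pocket. 0.45 kg. Origin at the centre of its underside. Its lane changes; its near side is about 124 mm beyond the pivot of the tag in the same lane.
- rack_d: loose white rack, 72 by 72 mm, 36 mm high, with 2 x 2 pockets for red-capped vials whose tops stand 68 mm above its underside; not full: one vial, three empty pockets. 0.45 kg. Origin at the centre of its underside. Its lane changes; its near side is about 124 mm beyond the pivot of the tag in the same lane.
- beaker: an open glass beaker, 68 mm across, 85 mm high, bystander beside the board; origin at the centre of its underside
- stray_vial: a single loose capped vial, 31 mm across, 64 mm high, bystander beside the board; origin at the centre of its underside
- reagent_jar: a brown jar, 60 mm across, 100 mm high, bystander beside the board; origin at the centre of its underside

How it is judged (in metres and radians):
At the end, for the whole second after the job is handed in: the tags in the lanes of both full racks lean towards the rack (joint above 0.45), the other two lean towards the robot (below -0.45), all tags at rest; racks within 15 mm and bystanders within 20 mm of where they stood (((y of rack_a in the frame of stand_a between -0.045 and 0.045 m and value of joint tag_a above 0.45 rad) or (y of rack_a in the frame of stand_b between -0.045 and 0.045 m and value of joint tag_b above 0.45 rad) or (y of rack_a in the frame of stand_c between -0.045 and 0.045 m and value of joint tag_c above 0.45 rad) or (y of rack_a in the frame of stand_d between -0.045 and 0.045 m and value of joint tag_d above 0.45 rad)) and distance of each of rack_a, rack_b, rack_c, rack_d from where it was at the start of the episode below 0.015 m and ((y of rack_b in the frame of stand_a between -0.045 and 0.045 m and value of joint tag_a above 0.45 rad) or (y of rack_b in the frame of stand_b between -0.045 and 0.045 m and value of joint tag_b above 0.45 rad) or (y of rack_b in the frame of stand_c between -0.045 and 0.045 m and value of joint tag_c above 0.45 rad) or (y of rack_b in the frame of stand_d between -0.045 and 0.045 m and value of joint tag_d above 0.45 rad)) and ((y of rack_c in the frame of stand_a between -0.045 and 0.045 m and value of joint tag_a below -0.45 rad) or (y of rack_c in the frame of stand_b between -0.045 and 0.045 m and value of joint tag_b below -0.45 rad) or (y of rack_c in the frame of stand_c between -0.045 and 0.045 m and value of joint tag_c below -0.45 rad) or (y of rack_c in the frame of stand_d between -0.045 and 0.045 m and value of joint tag_d below -0.45 rad)) and ((y of rack_d in the frame of stand_a between -0.045 and 0.045 m and value of joint tag_a below -0.45 rad) or (y of rack_d in the frame of stand_b between -0.045 and 0.045 m and value of joint tag_b below -0.45 rad) or (y of rack_d in the frame of stand_c between -0.045 and 0.045 m and value of joint tag_c below -0.45 rad) or (y of rack_d in the frame of stand_d between -0.045 and 0.045 m and value of joint tag_d below -0.45 rad)) and velocity of joint tag_a between -0.2 and 0.2 rad/s and velocity of joint tag_b between -0.2 and 0.2 rad/s and velocity of joint tag_c between -0.2 and 0.2 rad/s and velocity of joint tag_d between -0.2 and 0.2 rad/s and distance of each of beaker, stray_vial, reagent_jar from where it was at the start of the episode below 0.02 m); the robot touches nothing.
It fails at once if a rack is shifted by more than 15 mm, or lifted or tipped (distance of any of rack_a, rack_b, rack_c, rack_d from where it was at the start of the episode above 0.015 m or angle between any of rack_a, rack_b, rack_c, rack_d's own z axis and vertical above 0.15 rad).
It fails at once if a bystander (beaker, stray vial, jar) is shifted by more than 20 mm, or tipped (distance of any of beaker, stray_vial, reagent_jar from where it was at the start of the episode above 0.02 m or angle between any of beaker, stray_vial, reagent_jar's own z axis and vertical above 0.3 rad).
It fails at once if a tag or its stand is pinched or forced: more than 15 N from the fingers (contact force between the fingers and stand_a above 15 N or contact force between the fingers and stand_b above 15 N or contact force between the fingers and stand_c above 15 N or contact force between the fingers and stand_d above 15 N).
It also fails if it takes over 58 s, if anything falls off the work surface, if the arm or the gripper's body presses on something with over 40 N, if the wrist force passes 120 N, or if a joint passes its speed limit or range.

### The arm

A 7-joint arm with a two-finger parallel gripper is mounted at the origin on the work surface. World frame = base frame: x ahead of the robot, y to its left, z up, the work surface at z = 0. Lengths are in m, angles in degrees, forces in N, time in s.
With the tool pointing down it reaches from about 0.4 to 0.85 m from the base axis. Payload 4.5 kg.
Tool frame: the origin (TCP) lies midway between the tips of the shut fingers; the grasp point (between the pads) lies 19 mm behind it; z points along the fingers, y is the direction in which the jaws open and shut (so a half turn about z gives the same grasp; the last joint's range is limited). The gripper opens to 85 mm and grips with 20 to 120 N. Pads are 22 mm wide; open, the fingers measure 114 mm over their backs; the gripper's body (76 mm by 85 mm) begins 54 mm behind the grasp point. The pads swing forward as they close: fully open they stand 13 mm farther back than shut.
Start: joints at [-63.381, 39.483, -11.15, 89.685, 9.013, 51.709, -12.324], TCP at [0.261, 0.568, 0.231] pointing down, gripper open.
Joint ranges: [-172.22, 172.22], [-26.19, 119.32], [-84.43, 86.54], [7.71, 146.69], [-57.33, 237.33], [2.42, 119.75], [-152.13, 152.13]. Speed limits (degrees/s): [147.25, 147.25, 180, 180, 180, 180, 180].

### API

Orientations are given as [roll, pitch, yaw] about the fixed x, y, z axes, in that order (R = Rz(yaw) Ry(pitch) Rx(roll)).
In Python, from rig import * gives the robot as it stands. The module is installed in compiled form; this text tells all that it offers.
- The arm moves only by the tool drive_tool, never from a script. Its argument "steps" is a list of rows, each a list of 6 numbers: the shift along the tool's x, y, z in mm, then the turn, a rotation vector about the tool's x, y, z in degrees. A call has exactly 5 rows; each row shifts and turns the commanded pose from where the row before left it, along the tool's axes as they then stand; what a row does not reach is not made up. A row lasts 1/10 s, in which the tool goes at most 50 mm and 8.59 degrees, less where a joint would pass 70% of its speed; a pose out of reach is approached as far as the arm can. A call with a gripper value outside its range is refused whole. "jaw" is the closure, from -1 (fully open) to 1 (shut), so that 0 is half open, set as the call begins (left out, the last holds). The fingers move at their own pace and stop on an object; "force" is the grip in N (left out, the last holds). Time passes only in rows, so rows that do not move let the fingers close, or fill a call up. It gives the time, the measured TCP pose, the force and the opening at its end, in the units of the state.
- sense(): the state, without advancing time (a new reading comes with each control period).
- read_camera(name): name is "side" or "top"; returns a dict with "color" (400x640x3 uint8, red, green, blue), "fx", "fy", "cx", "cy" (pixels), "world_to_cam" (4x4, takes a point from world to camera coordinates). Camera axes: x right, y down, z forward; pixel columns grow to the right and rows downward; lengths in m; the calibration is good to about 2 mm. A picture is of the moment at which its call begins. There is no depth.
- job_done(): hands the job in, once; it reports no verdict.
The state is a dict: "time_s": time; "q": joint angles; "joint_vel": joint speeds; "joint_efforts": joint torques, N m; "tcp_pos": TCP position; "ee_rot": TCP orientation; "force": force on the tool from outside, world axes, zero at the start; "moment": the same for the moment, N m; "finger_gap": finger opening in m.
Only numpy, scipy, OpenCV 4.12 (cv2) and the standard library are available. Lean on these libraries where they do the work, as an engineer would, in place of code of your own. Each camera call takes 0.05 s, during which the arm holds its last target.

## Working session

There is one attempt and no reset: what is moved stays moved. The work goes in short steps, Python scripts to look and compute and a tool call to move; the robot and the scene stay as the last step left them, time stands still between calls to the robot, and variables do not carry over. Pictures are saved under pics/ and viewed, and the job is handed in when it is done.

Besides the shell and the picture viewer there is one more tool, called after "Call:" as name([rows], argument=value, ...), one row to a line, values as JSON. drive_tool: Moves the arm, as the interface text tells. Its arguments: {"type":"object","properties":{"steps":{"type":"array"},"jaw":{"type":"number"},"force":{"type":"number"}},"required":["steps"]}

```bash
mkdir -p pics; python3 - <<'E'
from rig import *
import cv2, json
s=sense(); print({k:s[k] for k in("time_s","tcp_pos","ee_rot","force","finger_gap")})
import numpy as np
np.set_printoptions(precision=4,suppress=True)
for n in("top","side"):
    c=read_camera(n); cv2.imwrite(f"pics/{n}0.png",c["color"][:,:,::-1]); np.savez(f"{n}.npz",K=np.array([c["fx"],c["fy"],c["cx"],c["cy"]]),T=c["world_to_cam"]); print(n,c["fx"],c["cx"],c["cy"],c["world_to_cam"])
E
```

```text
{'time_s': 0.0, 'tcp_pos': array([0.26077772, 0.56726157, 0.23048308]), 'ee_rot': array([-1.79893286e+02,  7.44347243e-03,  1.55321784e+02]), 'force': array([-0.11099016,  0.85500956, -0.26144185]), 'finger_gap': 0.08490057317549975}
top 496.5032074950847 325.7628930319758 201.63437271691885 [[-0.0066 -1.     -0.0057  0.0376]
 [-0.9964  0.007  -0.0843  0.6109]
 [ 0.0844  0.0051 -0.9964  1.0872]
 [ 0.      0.      0.      1.    ]]
side 490.9668200493595 314.99871052822556 195.0451078820274 [[ 0.9358 -0.352   0.021  -0.5587]
 [-0.1699 -0.5021 -0.8479  0.1681]
 [ 0.309   0.7899 -0.5297  0.754 ]
 [ 0.      0.      0.      1.    ]]
```

View pics/top0.png

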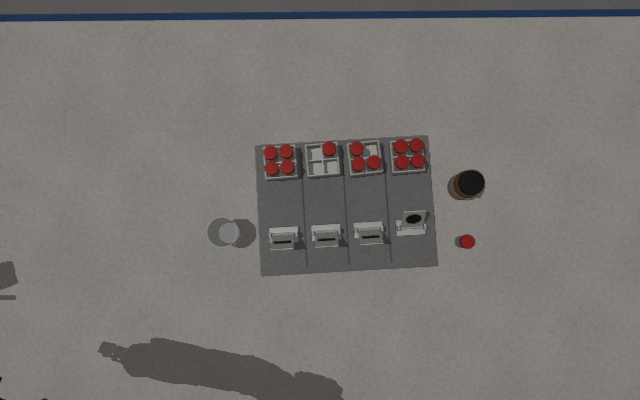

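View pics/side0.png

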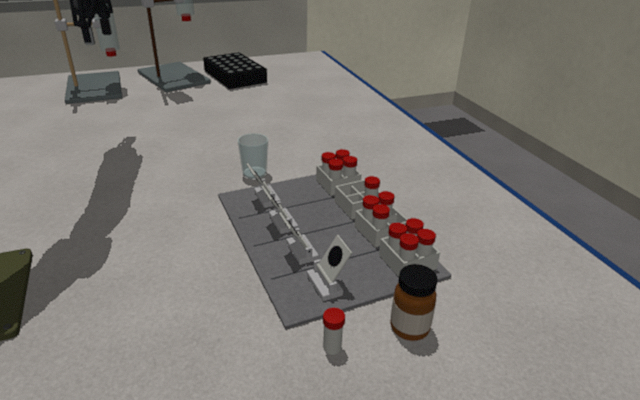

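```bash
python3 - <<'E'
import cv2,numpy as np
im=cv2.imread("pics/top0.png")
cv2.imwrite("pics/top0z.png",cv2.resize(im[125:285,245:445],None,fx=4,fy=3.7,interpolation=cv2.INTER_CUBIC)[:600])
cv2.imwrite("pics/top0t.png",cv2.resize(im[210:270,250:350],None,fx=8,fy=8,interpolation=cv2.INTER_CUBIC))
E
```

```text
(no output)
```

View pics/top0z.png

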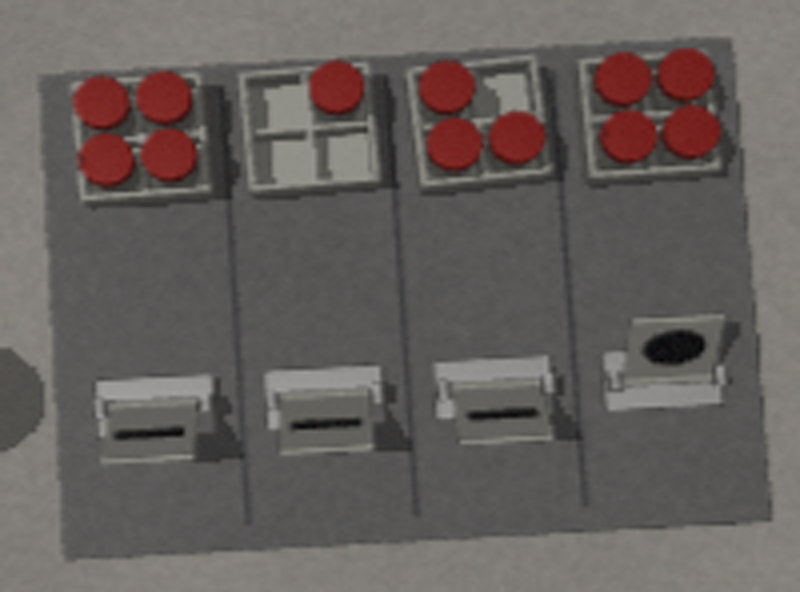

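View pics/top0t.png

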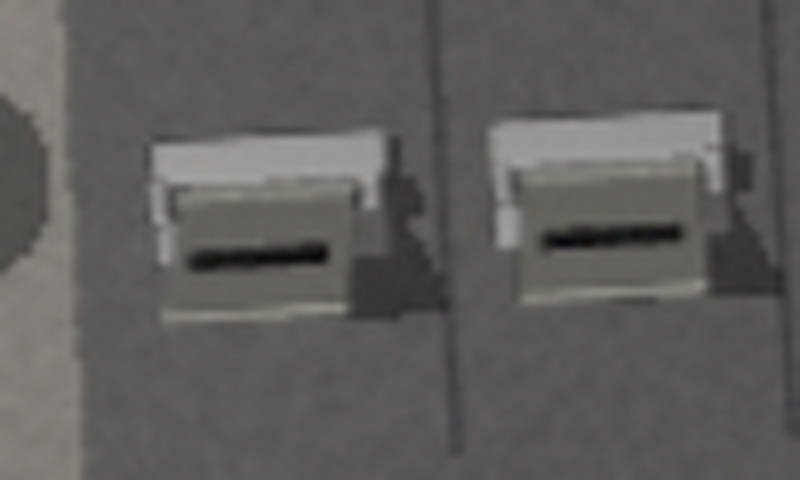

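The top view shows that racks 1 and 4 (from the left) are full. Rack 2 holds one vial and rack 3 holds three. Tags 1 to 3 show the bar and tag 4 shows the disc, so only the leftmost tag (free edge at about px 270–294, 249) needs flipping. Next I'll locate it.

```bash
cat >h.py <<'E'
import numpy as np
def bp(n,u,v,z):
    d=np.load(n+".npz");fx,fy,cx,cy=d["K"];T=d["T"];R=T[:3,:3];o=-R.T@T[:3,3]
    r=R.T@np.array([(u-cx)/fx,(v-cy)/fy,1]);return o+r*(z-o[2])/r[2]
def pr(n,p):
    d=np.load(n+".npz");fx,fy,cx,cy=d["K"];T=d["T"];c=T[:3,:3]@p+T[:3,3];return c[0]/c[2]*fx+cx,c[1]/c[2]*fy+cy
E
python3 - <<'E'
from h import *
np.set_printoptions(precision=4,suppress=True)
for nm,u,v,z in[("edgeL",270.3,250.2,.083),("edgeR",294,248.6,.083),("boardTL",255,145,.008),("TR",428.5,135.5,.008),("BL",261,276,.008),("BR",438,266,.008),("standbackL",269,228,.038),("standbackR",298,226.5,.038),("beaker",223,232,.04),("edge2L",315,247.3,.083)]:
    print(nm,bp("top",u,v,z))
E
```

```text
edgeL [0.5043 0.1508 0.083 ]
edgeR [0.5073 0.1008 0.083 ]
boardTL [0.7447 0.1955 0.008 ]
TR [ 0.7637 -0.204   0.008 ]
BL [0.4457 0.1804 0.008 ]
BR [ 0.4655 -0.2182  0.008 ]
standbackL [0.5526 0.1591 0.038 ]
standbackR [0.5554 0.095  0.038 ]
beaker [0.5444 0.2603 0.04  ]
edge2L [0.5098 0.0564 0.083 ]
```

Call:
drive_tool([
  [-24, -21.5, 0, 0, 0, 0],
  [-24, -21.5, 0, 0, 0, 0],
  [-24, -21.5, 0, 0, 0, 0],
  [-24, -21.5, 0, 0, 0, 0],
  [-24, -21.5, 0, 0, 0, 0],
], jaw=1, force=20)

```text
time_s: 0.6
tcp_pos: [0.3254, 0.4186, 0.231]
ee_rot: [-180.0, -0.0, 155.3]
force: [0.9, 0.7, 0.2]
finger_gap: 0.0122
```

Call:
drive_tool([
  [-24, -21.5, 0, 0, 0, 0],
  [-24, -21.5, 0, 0, 0, 0],
  [-24, -21.5, 0, 0, 0, 0],
  [-24, -21.5, 0, 0, 0, 0],
  [-24, -21.5, 0, 0, 0, 0],
])

```text
time_s: 1.1
tcp_pos: [0.3895, 0.271, 0.2311]
ee_rot: [-180.0, -0.0, 155.3]
force: [0.1, -0.0, 0.3]
finger_gap: 0.0001
```

Call:
drive_tool([
  [-24, -21.5, 0, 0, 0, 0],
  [-24, -21.5, 0, 0, 0, 0],
  [-24, -21.5, 0, 0, 0, 0],
  [-24, -21.5, 0, 0, 0, 0],
  [-24, -21.5, 0, 0, 0, 0],
])

```text
time_s: 1.6
tcp_pos: [0.4536, 0.1232, 0.2311]
ee_rot: [-180.0, -0.0, 155.3]
force: [-0.4, -0.1, 0.3]
finger_gap: -0.0003
```

Call:
drive_tool([
  [0, 0, 0, 0, 0, -7],
  [0, 0, 0, 0, 0, -7],
  [0, 0, 0, 0, 0, -7],
  [0, 0, 0, 0, 0, -6.5],
  [0, 0, 0, 0, 0, 0],
])

```text
time_s: 2.1
tcp_pos: [0.4532, 0.1243, 0.231]
ee_rot: [180.0, -0.0, -177.2]
force: [0.1, 0.4, -0.1]
finger_gap: -0.0
```

Call:
drive_tool([
  [0, 0, 40, 0, 0, 0],
  [0, 0, 40, 0, 0, 0],
  [0, 0, 40, 0, 0, 0],
  [0, 0, 25, 0, 0, 0],
  [0, 0, 16, 0, 0, 0],
])

```text
time_s: 2.6
tcp_pos: [0.4525, 0.1243, 0.0683]
ee_rot: [-179.9, -0.1, -177.3]
force: [0.4, 0.2, 0.0]
finger_gap: -0.0002
```

```bash
python3 - <<'E'
from rig import *
import cv2
a=[cv2.resize(read_camera(n)["color"][s][:,:,::-1],(400,500),interpolation=2) for n,s in(("top",np.s_[150:300,225:345]),("side",np.s_[110:310,210:370]))] if 0 else None
import numpy as np
t=read_camera("top")["color"][150:300,220:380]; s=read_camera("side")["color"][110:310,200:400]
cv2.imwrite("pics/c1.png",np.hstack([cv2.resize(t,(400,375),interpolation=2),cv2.resize(s,(375,375),interpolation=2)])[:,:,::-1])
E
```

```text
(no output)
```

View pics/c1.png

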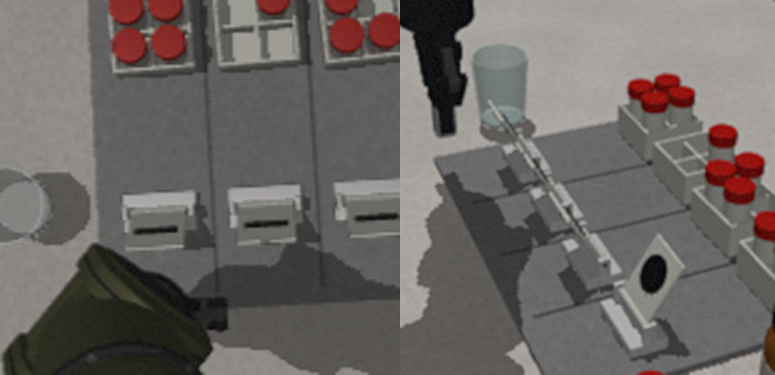

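```bash
python3 - <<'E'
from h import *
from rig import *
p=sense()["tcp_pos"];print(p,pr("top",p),pr("top",p+[0,0,.07]),pr("side",p), bp("top",305,275,.1))
print(bp("top",282.2,249.4,.083),pr("side",np.array([.5057,.1258,.083])))
E
```

```text
[0.45218529 0.12428221 0.06846165] (np.float64(283.4783825728436), np.float64(274.5980514588722)) (np.float64(280.2945459123661), np.float64(276.78272983628494)) (np.float64(223.60718020778123), np.float64(180.07720703955908)) [0.45300876 0.07692499 0.1       ]
[0.50580237 0.12569786 0.083     ] (np.float64(249.90060728051543), np.float64(168.9557778037945))
```

Call:
drive_tool([
  [-10, 0, 0, 0, 0, 0],
  [-10, 0, 0, 0, 0, 0],
  [-8, 0, 0, 0, 0, 0],
  [-6, 0, 0, 0, 0, 0],
  [-6, 0, 0, 0, 0, 0],
])

```text
time_s: 3.2
tcp_pos: [0.4944, 0.1264, 0.0708]
ee_rot: [180.0, 0.1, -177.2]
force: [-0.7, -0.4, -0.6]
finger_gap: -0.0002
```

Call:
drive_tool([
  [-6, 0, 0, 0, 0, 0],
  [-6, 0, 0, 0, 0, 0],
  [-6, 0, 0, 0, 0, 0],
  [-6, 0, 0, 0, 0, 0],
  [-6, 0, 0, 0, 0, 0],
])

```text
time_s: 3.7
tcp_pos: [0.5238, 0.128, 0.0702]
ee_rot: [180.0, -0.0, -177.2]
force: [0.3, 0.5, 1.2]
finger_gap: -0.0
```

Call:
drive_tool([
  [-6, 0, 0, 0, 0, 0],
  [-6, 0, 0, 0, 0, 0],
  [-4, 0, 0, 0, 0, 0],
  [0, 0, 0, 0, 0, 0],
  [0, 0, 0, 0, 0, 0],
])

```text
time_s: 4.2
tcp_pos: [0.5391, 0.1288, 0.0702]
ee_rot: [-180.0, -0.0, -177.2]
force: [0.4, 0.5, -0.1]
finger_gap: 0.0002
```

```bash
python3 - <<'E'
from rig import *
import cv2
import numpy as np
t=read_camera("top")["color"][150:300,220:380]; s=read_camera("side")["color"][110:310,200:400]
cv2.imwrite("pics/c2.png",np.hstack([cv2.resize(t,(400,375),interpolation=2),cv2.resize(s,(375,375),interpolation=2)])[:,:,::-1])
E
```

```text
(no output)
```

View pics/c2.png

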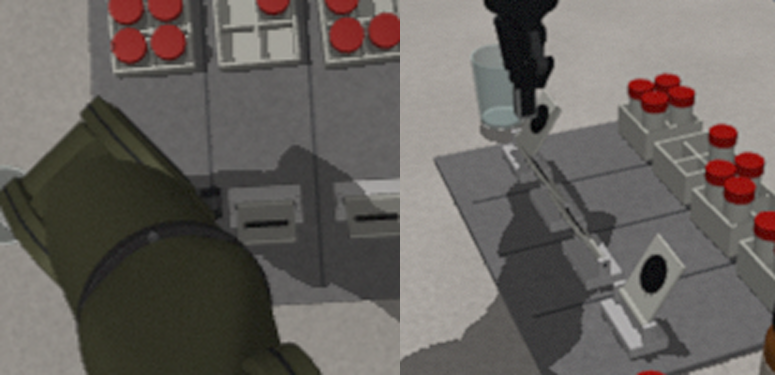

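The side view shows tag 1 leaning to the rack, with its disc visible at crop px (538, 120). I'll retreat back and then up.

Call:
drive_tool([
  [10, 0, 0, 0, 0, 0],
  [20, 0, 0, 0, 0, 0],
  [20, 0, 0, 0, 0, 0],
  [20, 0, 0, 0, 0, 0],
  [20, 0, 0, 0, 0, 0],
])

```text
time_s: 4.8
tcp_pos: [0.4476, 0.1243, 0.0706]
ee_rot: [180.0, -0.0, -177.2]
force: [0.0, 0.6, 0.6]
finger_gap: -0.0
```

Call:
drive_tool([
  [0, 0, -35, 0, 0, 0],
  [0, 0, -35, 0, 0, 0],
  [0, 0, -35, 0, 0, 0],
  [0, 0, -35, 0, 0, 0],
  [0, 0, -20, 0, 0, 0],
])

```text
time_s: 5.3
tcp_pos: [0.4491, 0.1246, 0.2327]
ee_rot: [180.0, 0.1, -177.2]
force: [1.5, -0.4, -0.3]
finger_gap: -0.0001
```

Call:
drive_tool([
  [0, 35, 0, 0, 0, 0],
  [0, 35, 0, 0, 0, 0],
  [0, 35, 0, 0, 0, 0],
  [0, 35, 0, 0, 0, 0],
  [0, 35, 0, 0, 0, 0],
])

```text
time_s: 5.8
tcp_pos: [0.4396, 0.2999, 0.2301]
ee_rot: [-179.9, -0.0, -177.2]
force: [0.4, -0.5, 0.6]
finger_gap: -0.0
```

```bash
python3 - <<'E'
from rig import *
import cv2
import numpy as np
t=read_camera("top")["color"][125:285,205:485]; s=read_camera("side")["color"][110:360,200:450]
cv2.imwrite("pics/c3.png",np.hstack([cv2.resize(t,(490,280),interpolation=2),cv2.resize(s,(280,280),interpolation=2)])[:,:,::-1])
cv2.imwrite("pics/c4.png",cv2.resize(t,(784,448),interpolation=2)[:,:,::-1])
print(sense()["time_s"])
E
```

```text
5.9
```

View pics/c3.png

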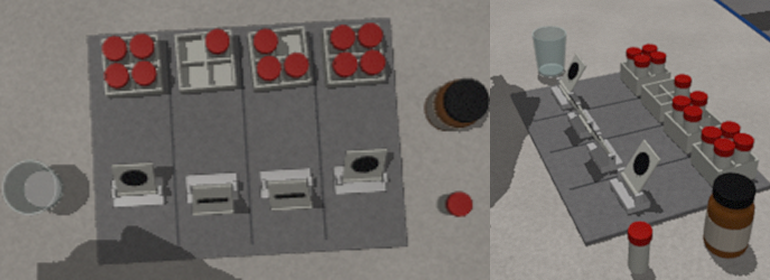

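View pics/c4.png

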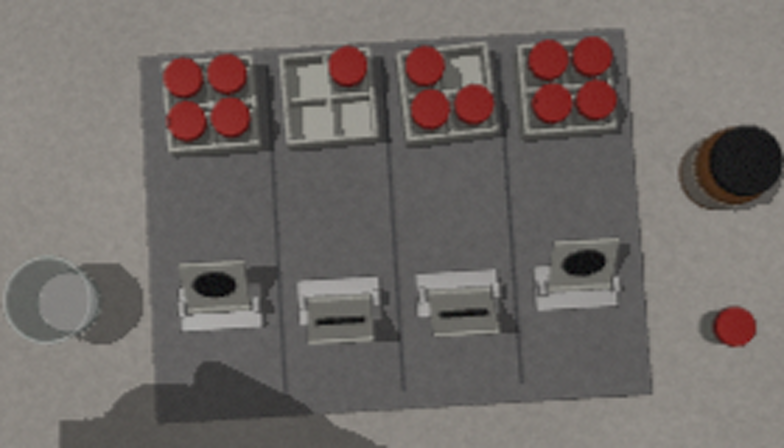

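The last picture shows discs on tags 1 and 4 (213,284 and 583,263) and bars on tags 2 and 3 (340,320 and 463,313), each in the right lane. The racks and bystanders look unmoved, and the arm is clear.

```bash
python3 -c "
from rig import *
print(job_done())"
```

```text
the job is handed in; nothing more can be done
None
```

I flipped one tag, and the job is handed in. The leftmost lane has a full rack but its tag showed the bar, so I pushed that tag over with the shut fingertips until it fell towards the rack. The other three tags were already right, and I did not touch them.

My last checks were by eye, in both camera views at about 5.9 s:
- **Tags:** the two full racks (leftmost and rightmost lanes) show discs, and the two middle racks with empty pockets show bars.
- **Racks and bystanders:** all looked to be where they started; I did not measure their positions.
- **Arm:** it was clear of everything. The force readings, taken only at the end of each move, were at most about 1.7 N.

No check failed or disagreed. The hand-in gives no verdict, so the result is not confirmed beyond these pictures.

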